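# Let air into the display bonding chamber and crack its stuck lid open

## Task

Pump the hand lever three times to let air back into the bonding chamber: push it fully down and let it come all the way back up each time. Then take the lid by its blue handle, break it free from its sticky gasket without flinging it wide open, and hold it steady slightly ajar, with about a finger's width (20 mm) of gap under its front edge, for at least a second. The program finishes while still holding the lid there; leave the tweezers, the gauge and the tape dispenser where they are.

Things in the scene. Friction and masses are not known exactly. Their poses are not given: they have to be found in the camera images.
- chamber: aluminium bonding chamber, 200 x 200 mm and 88 mm tall, fixed on a 250 x 230 x 8 mm dark base plate; origin: centre of the base plate's underside, on the bench. Its x axis points from the front (handle side, towards the robot) to the rear (hinge side), z up. It never moves in a run, but stands at either side and turned by up to 0.35 rad.
- lid (a joint): lid angle in rad: 0 shut, growing as the front edge rises. White frame with clear window, 210 x 206 x 10 mm, underside 92 mm above the bench, about 0.6 kg; front edge 210 mm from the hinge (0.095 rad = 20 mm gap). Pull needed at the handle: peak 16 to 21 N in the first 2 mm, falling to the lid's weight (3 to 4 N) after 8 mm (0.045 rad); let go, it falls shut. A stop ends the swing at 0.38.
- lid_handle (a point): centre of the blue bar handle on the lid: round bar 12 mm in diameter, 84 mm long along the chamber's y axis, carried at its ends by 12 mm posts (60 mm free between them); bar axis 35 mm above the lid's top face (137 mm above the bench when shut), 175 mm in front of the hinge and 45 mm above it
- lid_hinge (a point): centre of the lid's hinge axis, 92 mm above the bench; the axis runs along the chamber's y
- pump: fixed hand pump on a 220 x 90 x 10 mm dark base plate, with an aluminium barrel and a lever; origin: centre of the plate's underside, on the bench. Its x axis points from the lever's free end (robot side) to the pivot, z up. It stands at the other side from the chamber, turned by up to 0.35 rad.
- pump_lever (a joint): lever angle in rad: 0 fully up (its rest, sprung), growing as the free end is pushed down, 0.5 fully down at the stop. A push of about 4 N at the pad starts it, about 11 N holds it fully down. The spring brings it back up by itself.
- lever_pad (a point): centre of the top face of the black pad at the lever's free end, where to push down: 46 mm along the lever, 38 wide, 16 thick; 165 mm from the pivot along the lever, 10 mm above its centre line. At rest the lever slopes up 0.45 rad towards the pad (pad top 141 mm above the bench); fully down it slopes down 0.05 rad (62 mm) and the pad is some 20 mm nearer the robot
- lever_pivot (a point): centre of the lever's pivot axis, 60 mm above the bench; the axis runs along the pump's y
- tweezers: bystander: steel tweezers lying on the bench, 140 x 25 x 6 mm; origin near their middle, on the bench
- gauge: bystander: U-shaped aluminium gauge plate, 55 x 38 x 6 mm, lying on the bench; origin under the middle of its long bar
- dispenser: bystander: black tape dispenser with a blue roll, 50 x 122 mm and 92 mm tall, on the bench; origin: centre of its underside

How it is judged:
By the outcome, as a careful person would: the job done as asked, in the order asked, and still so for the second after the job is handed in, while the arm keeps its last pose, push and grip.
It also fails if it takes over 58 s, if anything falls off the work surface, if the arm or the gripper's body presses on something with over 40 N, if the wrist force passes 120 N, or if a joint passes its speed limit or range.

## Robot

A 7-joint arm with a two-finger parallel gripper is mounted at the origin on the work surface. World frame = base frame: x ahead of the robot, y to its left, z up, the work surface at z = 0. Lengths are in m, angles in degrees, forces in N, time in s.
With the tool pointing down it reaches from about 0.425 to 1.025 m from the base axis. Payload 9.4 kg.
Tool frame: the origin (TCP) lies between the finger pads; the fingertips stand 25 mm ahead of it and the grasp point (between the pads) lies 6 mm ahead of it (env.tips_ahead is the distance from the TCP to the fingertips, in m); y points along the fingers, z is the direction in which the jaws open and shut, and the axes are right-handed (so a half turn about y gives the same grasp; the last joint's range is limited). The gripper opens to 85 mm and grips with 20 to 120 N. Pads are 22 mm wide; open, the fingers measure 114 mm over their backs; the gripper's body (76 mm by 85 mm) begins 54 mm behind the grasp point. The pads swing forward as they close: fully open they stand 13 mm farther back than shut.
Start: joints at [-68.279, 34.337, -0.143, 91.639, 0.103, 54.024, -4.572], TCP at [0.319, 0.651, 0.23] pointing down, gripper open.
Joint ranges: [-147.43, 147.43], [-19.82, 112.94], [-74.19, 73.91], [6.32, 146.72], [-59.91, 239.91], [6.04, 106.73], [-150.56, 150.56]. Speed limits (degrees/s): [127.2, 127.2, 172.46, 172.46, 180, 180, 180].

## Interface

Orientations are given as a 3x3 rotation matrix whose columns are the frame's x, y, z axes.
In Python, from rig import telemetry, viewer, env gives the robot as it stands.
- The arm moves only by the shell command python3 -m handwheel 'ROWS'. ROWS is JSON, a list of rows, each a list of 5 numbers: the shift along the tool's x, y, z in mm, then the turn about the tool's y in rad, then the opening, from 0 (shut) to 1 (fully open). A call has 1 to 8 rows; each row shifts and turns the pose as measured when the row begins, along the tool's axes as they then stand; what a row does not reach is not made up. A row lasts 1/10 s, in which the tool goes at most 50 mm and 8.59 degrees, less where a joint would pass 70% of its speed; a pose out of reach is approached as far as the arm can. A call is refused whole if a number of a shift passes 50 or a number of a turn 0.15, either way. A call with a gripper value outside its range is refused whole. The fingers move at their own pace and stop on an object; the grip force is fixed at half the most. Time passes only in rows, so rows that do not move let the fingers close. It gives the time, the measured TCP pose, the force and the opening at its end, in the units of the state.
- telemetry.get_obs(): the state, without advancing time (a new reading comes with each control period).
- viewer.grab_frame(name): name is "side" or "top" or "wrist"; returns a dict with "color" (420x560x3 uint8, red, green, blue), "mtx" (3x3 intrinsics, pixels), "R" (3x3) and "t" (3): a world point X has camera coordinates R X + t. Camera axes: x right, y down, z forward; pixel columns grow to the right and rows downward; lengths in m; the calibration is good to about 2 mm. The wrist camera is an equidistant fisheye: a pixel r from the principal point sees the ray r / f radians off the axis. A picture is of the moment at which its call begins. There is no depth.
- env.sign_off(): hands the job in, once; it reports no verdict.
The state is a dict: "time": time; "joint_positions": joint angles; "joint_velocities": joint speeds; "tau": joint torques, N m; "position": TCP position; "eef_rot": TCP orientation; "wrist_force": force on the tool from outside, world axes, zero at the start; "wrist_torque": the same for the moment, N m; "finger_gap": opening from 0.0 (shut) to 1.0 (fully open).
Only numpy, scipy, OpenCV 4.12 (cv2) and the standard library are available. Lean on these libraries where they do the work, as an engineer would, in place of code of your own. Each camera call takes 0.05 s, during which the arm holds its last target.

## Working session

There is one attempt and no reset: what is moved stays moved. The work goes in short steps, Python scripts to look and compute and a shell command to move; the robot and the scene stay as the last step left them, time stands still between calls to the robot, and variables do not carry over. Pictures are saved under pics/ and viewed, and the job is handed in when it is done.

```bash
ls; mkdir -p pics; python3 - <<'E'
from rig import telemetry, viewer, env
import cv2, numpy as np
o=telemetry.get_obs(); print({k:np.round(v,3).tolist() for k,v in o.items()}, env.tips_ahead)
for n in ["side","top","wrist"]:
    f=viewer.grab_frame(n); cv2.imwrite(f"pics/{n}0.png",f["color"][:,:,::-1])
    print(n,f["mtx"].tolist(),np.round(f["R"],4).tolist(),np.round(f["t"],4).tolist())
    np.savez(f"pics/{n}0.npz",**f)
E
```

```text
pics
{'time': 0.0, 'joint_positions': [-68.281, 34.384, -0.146, 91.681, 0.103, 54.024, -4.571], 'joint_velocities': [-0.002, 0.038, -0.152, -0.016, -0.08, 0.124, 0.041], 'tau': [0.001, -77.647, 1.565, -25.799, 0.012, 0.01, 0.0], 'position': [0.319, 0.651, 0.229], 'eef_rot': [[0.898, -0.001, 0.44], [-0.44, -0.001, 0.898], [0.0, -1.0, -0.002]], 'wrist_force': [1.031, 0.317, -0.186], 'wrist_torque': [-0.008, -0.039, 0.002], 'finger_gap': 1.002} 0.025
side [[414.6047940495721, 0.0, 280.3725735166348], [0.0, 414.6047940495721, 212.21571338200286], [0.0, 0.0, 1.0]] [[0.7545, -0.6563, -0.0026], [-0.3895, -0.4446, -0.8066], [0.5282, 0.6096, -0.5911]] [-0.461, 0.2935, 0.5947]
top [[428.3898988704608, 0.0, 284.5539998957033], [0.0, 428.3898988704608, 209.49547386934609], [0.0, 0.0, 1.0]] [[-0.0001, -0.9998, 0.0196], [-0.9994, -0.0006, -0.0346], [0.0346, -0.0196, -0.9992]] [-0.0297, 0.5635, 0.9922]
wrist [[325.19226210127806, 0.0, 278.1462165238781], [0.0, 325.19226210127806, 212.72258293670663], [0.0, 0.0, 1.0]] [[0.4406, 0.8977, -0.0023], [0.8594, -0.421, 0.29], [0.2594, -0.1298, -0.957]] [-0.7228, -0.038, 0.3811]
```

View pics/top0.png

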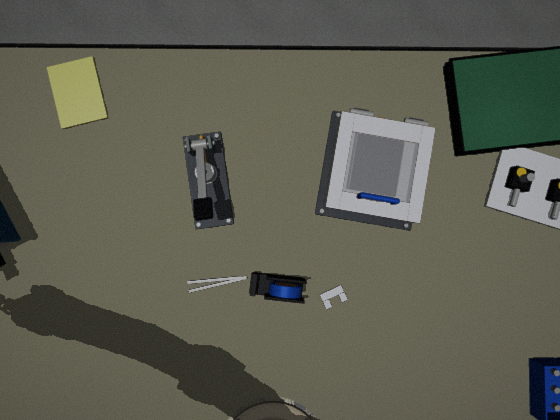

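View pics/side0.png

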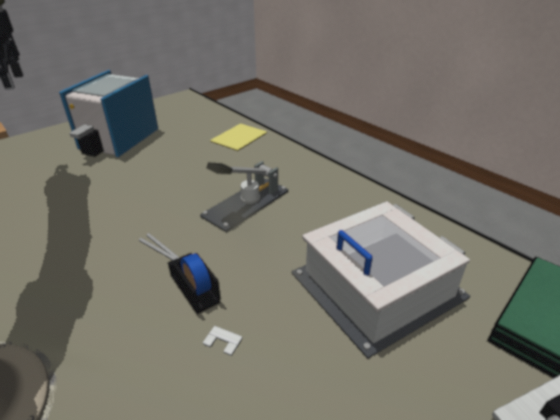

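View pics/wrist0.png

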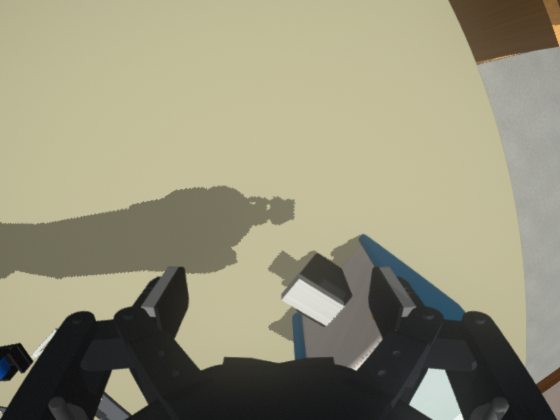

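The top view shows the pump at about (207,180) with its black pad at (203,208). The chamber is at about (375,170) with the blue handle at (378,197). The dispenser, tweezers and gauge lie nearer the robot. I'll enlarge crops to measure.

```bash
python3 - <<'E'
import cv2
t=cv2.imread("pics/top0.png"); s=cv2.imread("pics/side0.png")
def c(im,x,y,w,h,k,n): cv2.imwrite(f"pics/{n}.png",cv2.resize(im[y:y+h,x:x+w],None,fx=k,fy=k,interpolation=cv2.INTER_CUBIC))
c(t,160,120,100,120,5,"c_tp"); c(t,305,95,140,145,4,"c_tc"); c(s,190,140,110,95,6,"c_sp"); c(s,290,200,190,150,4,"c_sc")
E
```

```text
(no output)
```

View pics/c_tp.png

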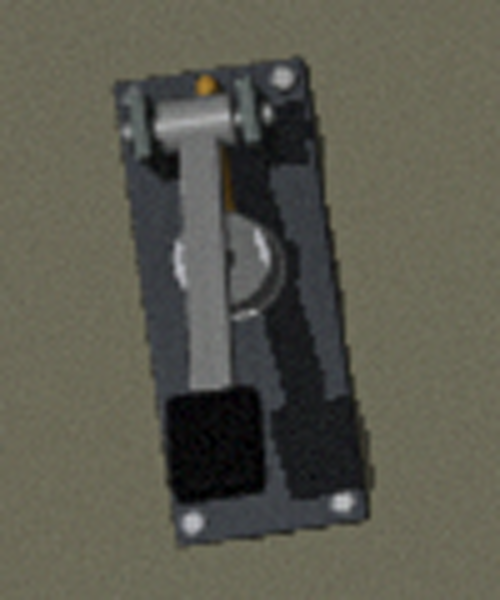

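View pics/c_tc.png

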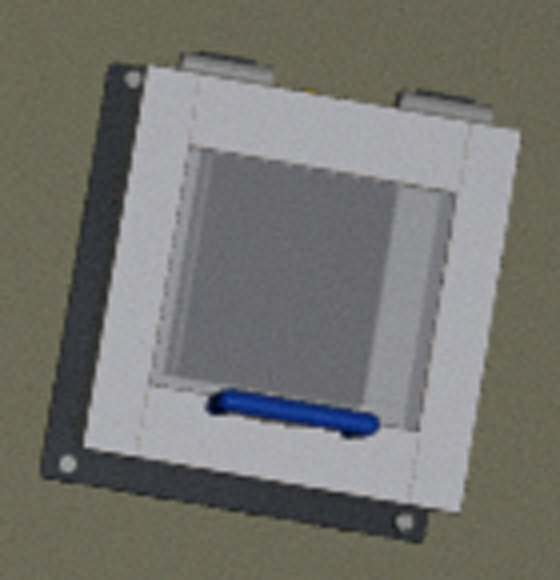

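View pics/c_sp.png

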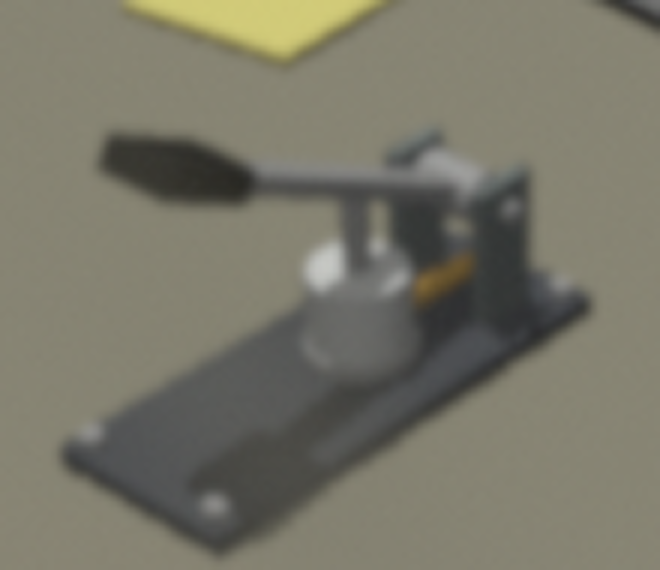

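View pics/c_sc.png

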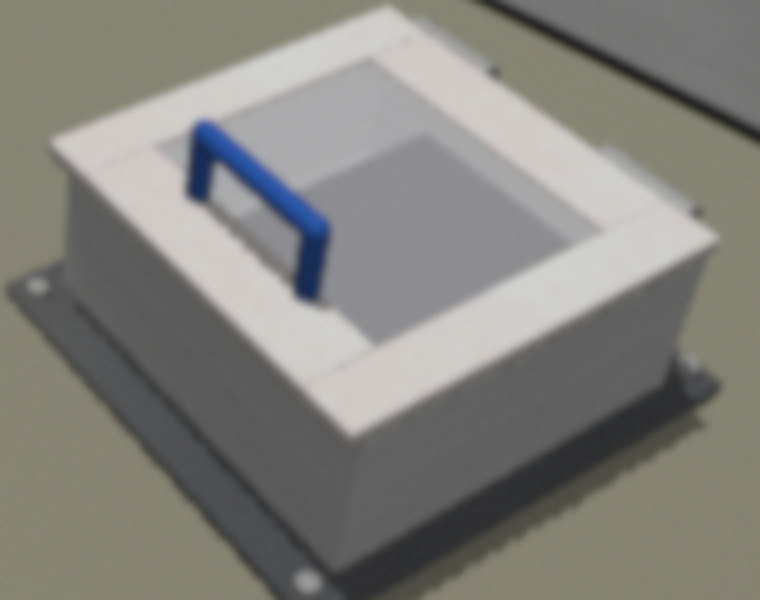

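```bash
cat > h.py <<'E'
import numpy as np
def ray(f,px):
    d=np.array([(px[0]-f["mtx"][0,2])/f["mtx"][0,0],(px[1]-f["mtx"][1,2])/f["mtx"][1,1],1.])
    return -f["R"].T@f["t"], f["R"].T@d
def atz(f,px,z):
    c,d=ray(f,px); return c+d*(z-c[2])/d[2]
def tri(a,p,b,q):
    c1,d1=ray(a,p);c2,d2=ray(b,q)
    s=np.linalg.lstsq(np.c_[d1,-d2],c2-c1,rcond=None)[0]
    x,y=c1+s[0]*d1,c2+s[1]*d2
    return (x+y)/2,np.linalg.norm(x-y)
E
python3 - <<'E'
from h import *
t=np.load("pics/top0.npz");s=np.load("pics/side0.npz")
T=lambda l,k,o:[np.array(p)/k+o for p in l]
def rep(n,f,P,z):
    W=[atz(f,p,z) for p in P]; print(n,np.round(W,4)[:,:2].tolist(),"c",np.round(np.mean(W,0)[:2],4),"L",[round(np.linalg.norm(W[i]-W[i-1]),4) for i in range(len(W))],"yaw left side",round(np.degrees(np.arctan2(*(W[0]-W[-1])[[1,0]])),2),round(np.degrees(np.arctan2(*(W[1]-W[-2])[[1,0]])),2)); return W
rep("plate",t,T([(117,82),(302,57),(368,518),(180,543)],5,(160,120)),.010)
rep("pad",t,T([(167,397),(260,387),(267,490),(180,500)],5,(160,120)),.141)
rep("piv",t,T([(195,122)],5,(160,120)) ,.07) if 0 else print("piv",atz(t,T([(195,120)],5,(160,120))[0],.07))
rep("lid",t,T([(148,66),(521,130),(461,511),(84,447)],4,(305,95)),.102)
rep("lidside",s,T([(388,8),(718,238),(352,436),(52,145)],4,(290,200)),.102)
for a,b in [((222,400),(204,128)),((373,424),(320,228))]:
    print("handle",tri(t,T([a],4,(305,95))[0],s,T([b],4,(290,200))[0]), atz(t,T([a],4,(305,95))[0],.143))
rep("plateside",s,T([(590,303),(220,552),(62,455)],6,(190,140)),.010)
print("padside tri",tri(t,T([(216,443)],5,(160,120))[0],s,T([(180,150)],6,(190,140))[0]))
E
```

```text
plate [[0.7347, 0.2075], [0.7468, 0.1211], [0.5305, 0.0893], [0.5189, 0.1766]] c [0.6327 0.1486] L [np.float64(0.218), np.float64(0.0872), np.float64(0.2187), np.float64(0.088)] yaw left side 8.16 8.36
pad [[0.5793, 0.1579], [0.5834, 0.1203], [0.5416, 0.1172], [0.5375, 0.1523]] c [0.5604 0.1369] L [np.float64(0.0421), np.float64(0.0378), np.float64(0.0419), np.float64(0.0353)] yaw left side 7.57 4.2
piv [0.70561265 0.16015348 0.07      ]
lid [[0.7709, -0.1511], [0.7372, -0.3524], [0.5321, -0.3176], [0.5662, -0.116]] c [ 0.6516 -0.2343] L [np.float64(0.2077), np.float64(0.2041), np.float64(0.208), np.float64(0.2045)] yaw left side -9.74 -9.63
lidside [[0.7687, -0.1515], [0.7349, -0.3507], [0.5304, -0.3162], [0.5637, -0.118]] c [ 0.6494 -0.2341] L [np.float64(0.2077), np.float64(0.202), np.float64(0.2074), np.float64(0.201)] yaw left side -9.27 -9.57
handle (array([ 0.58936849, -0.18323152,  0.13793796]), np.float64(0.0013856730176651632)) [ 0.5885136  -0.18173948  0.143     ]
handle (array([ 0.57586701, -0.25904392,  0.14056011]), np.float64(0.0017435115122519224)) [ 0.57634487 -0.25900064  0.143     ]
plateside [[0.74, 0.1174], [0.5258, 0.0829], [0.5141, 0.1726]] c [0.5933 0.1243] L [np.float64(0.2325), np.float64(0.217), np.float64(0.0904)] yaw left side -13.71 0.0
padside tri (array([0.56022015, 0.13784687, 0.1429928 ]), np.float64(0.0008133209235267329))
```

```bash
python3 -m handwheel '[[0,-40,0,0,0],[0,-30,0,0.1425,0],[0,0,0,0.1425,0],[0,0,0,0.1425,0],[0,0,0,0.1425,0],[0,0,0,0.1425,0],[0,0,0,0.1425,0],[0,0,0,0.1425,0]]'; python3 -m handwheel '[[0,0,0,0.1425,0],[0,0,0,0.1425,0]]'; python3 -c "
from rig import telemetry as t;import numpy as np
o=t.get_obs();print(np.round(o['joint_positions'],1),np.round(o['eef_rot'],3).tolist())"
```

```text
time: 0.95
position: [0.3187, 0.6492, 0.2992]
eef_rot: [[0.08, -0.003, 0.997], [-0.997, -0.006, 0.08], [0.005, -1.0, -0.004]]
wrist_force: [-0.7, -0.4, 0.2]
finger_gap: 0.004
time: 1.15
position: [0.3185, 0.6489, 0.2986]
eef_rot: [[-0.215, -0.004, 0.977], [-0.977, -0.007, -0.215], [0.007, -1.0, -0.002]]
wrist_force: [0.0, 0.8, 0.1]
finger_gap: 0.0
[-80.7  32.2  20.6  88.3 -12.3  62.2 -69.6] [[-0.215, -0.004, 0.977], [-0.977, -0.007, -0.215], [0.007, -1.0, -0.002]]
```

```bash
python3 -m handwheel '[[32,0,25,-0.05,0],[32,0,25,0,0],[32,0,25,0,0],[32,0,25,0,0],[32,0,25,0,0],[32,0,25,0,0],[32,0,25,0,0],[32,0,25,0,0]]'; python3 -c "
from rig import telemetry as t;import numpy as np
o=t.get_obs();R=o['eef_rot'];print(np.round(R,3).tolist(), 1000*R.T@(np.array([.56,.1375,.2])-o['position']))"
```

```text
time: 1.95
position: [0.469, 0.3587, 0.2957]
eef_rot: [[-0.157, -0.008, 0.988], [-0.987, -0.009, -0.157], [0.01, -1.0, -0.006]]
wrist_force: [0.7, -0.5, 0.0]
finger_gap: 0.001
[[-0.157, -0.008, 0.988], [-0.987, -0.009, -0.157], [0.01, -1.0, -0.006]] [203.17383825  96.97007104 125.2646172 ]
```

```bash
python3 -m handwheel '[[34,8,21,0,0],[34,8,21,0,0],[34,12,21,0,0],[34,14,21,0,0],[34,16,21,0,0],[34,16,21,0,0],[5,10,3,0,0],[0,0,0,0,0]]'; cat > st.py <<'E'
import sys
from rig import telemetry as t;import numpy as np
o=t.get_obs();R=np.array(o['eef_rot']);g=np.array(eval(sys.argv[1]))
print(np.round(1000*R.T@(g-o['position']),1), 'zyaw',np.degrees(np.arctan2(R[1,2],R[0,2])),'xdiry',np.round(R,3).tolist(),np.round(o['joint_positions'],1))
E
python3 st.py '[.56,.1375,.19]'
```

```text
time: 2.75
position: [0.5676, 0.1158, 0.2105]
eef_rot: [[-0.165, -0.006, 0.986], [-0.986, -0.009, -0.165], [0.01, -1.0, -0.004]]
wrist_force: [-0.4, 0.3, 0.3]
finger_gap: 0.002
[-20.4  20.3 -11. ] zyaw -9.499574125554958 xdiry [[-0.165, -0.006, 0.986], [-0.986, -0.009, -0.165], [0.01, -1.0, -0.004]] [-32.1  27.   21.1 112.9 -13.3  42.9 -12.7]
```

```bash
python3 -m handwheel '[[-20,18,-9,0,0],[0,0,0,0,0]]'; python3 st.py '[.56,.1375,.19]'; cat > pic.py <<'E'
import sys,cv2,numpy as np
from rig import viewer
for a in sys.argv[2:]:
    n,x,y,w,h,k=a.split(",");x,y,w,h,k=map(int,(x,y,w,h,k))
    f=viewer.grab_frame(n);np.savez(f"pics/{n}{sys.argv[1]}.npz",**f)
    cv2.imwrite(f"pics/{n}{sys.argv[1]}.png",cv2.resize(f["color"][y:y+h,x:x+w,::-1],None,fx=k,fy=k,interpolation=cv2.INTER_CUBIC))
E
python3 pic.py 1 side,150,60,200,170,3 wrist,0,0,560,420,1
```

```text
time: 2.95
position: [0.5616, 0.1386, 0.1924]
eef_rot: [[-0.165, -0.006, 0.986], [-0.986, -0.008, -0.165], [0.009, -1.0, -0.004]]
wrist_force: [0.0, 0.6, -0.7]
finger_gap: -0.0
[ 1.3  2.4 -1.4] zyaw -9.519174078990357 xdiry [[-0.165, -0.006, 0.986], [-0.986, -0.008, -0.165], [0.009, -1.0, -0.004]] [-33.8  28.3  20.4 113.9 -14.1  40.7 -14.3]
```

View pics/side1.png

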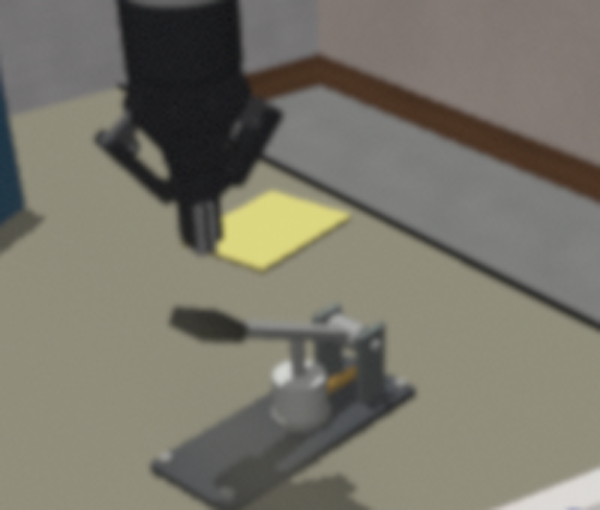

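View pics/wrist1.png

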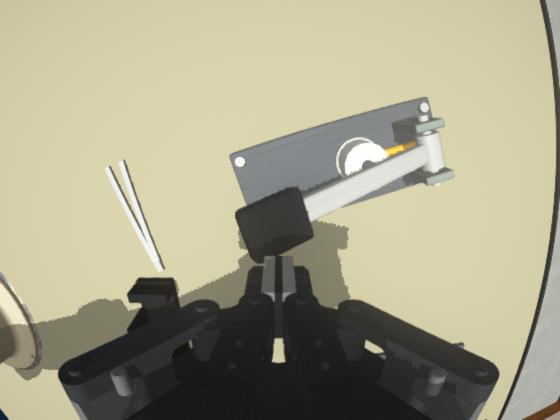

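```bash
python3 -m handwheel '[[1,12,-1,0,0],[0,10,0,0,0],[0,3,0,0,0],[1,8,-3.5,0,0],[1,8,-3.5,0,0],[1,8,-3,0,0],[1,8,-3,0,0]]'; python3 st.py '[.5395,.1345,.087]'
```

```text
time: 3.75
position: [0.5489, 0.1336, 0.1356]
eef_rot: [[-0.166, 0.002, 0.986], [-0.986, -0.007, -0.166], [0.007, -1.0, 0.003]]
wrist_force: [-1.0, 1.3, 5.3]
finger_gap: -0.003
[ 0.4 48.6 -9.6] zyaw -9.579035417893559 xdiry [[-0.166, 0.002, 0.986], [-0.986, -0.007, -0.166], [0.007, -1.0, 0.003]] [-31.9  31.8  17.8 118.5 -16.8  32.1 -11.9]
```

```bash
python3 -m handwheel '[[0,9,-2.5,0,0],[0,9,-2,0,0],[0,9,-2,0,0],[0,8,-1,0,0],[0,6,-1,0,0],[0,4,0,0,0]]'; python3 st.py '[.5395,.1345,.087]'
```

```text
time: 4.35
position: [0.5364, 0.1323, 0.0877]
eef_rot: [[-0.168, -0.002, 0.986], [-0.986, -0.008, -0.168], [0.008, -1.0, -0.001]]
wrist_force: [-2.3, 0.9, 7.4]
finger_gap: 0.002
[-2.7  0.7  2.7] zyaw -9.688847186378954 xdiry [[-0.168, -0.002, 0.986], [-0.986, -0.008, -0.168], [0.008, -1.0, -0.001]] [-30.   35.4  14.8 121.5 -19.   25.6 -10.3]
```

```bash
python3 -m handwheel '[[0,3,1,0,0],[0,2,0,0,0]]'; python3 -m handwheel '[[0,2,0,0,0],[0,2,0,0,0]]';python3 -m handwheel '[[0,2,0,0,0]]'; python3 pic.py 2 side,150,60,200,170,3
```

```text
time: 4.55
position: [0.5355, 0.1322, 0.0819]
eef_rot: [[-0.168, -0.005, 0.986], [-0.986, -0.008, -0.168], [0.008, -1.0, -0.004]]
wrist_force: [-0.5, 0.7, 8.2]
finger_gap: 0.002
time: 4.75
position: [0.535, 0.1322, 0.0778]
eef_rot: [[-0.168, -0.005, 0.986], [-0.986, -0.007, -0.168], [0.008, -1.0, -0.004]]
wrist_force: [-1.2, 0.4, 8.9]
finger_gap: -0.003
time: 4.85
position: [0.5348, 0.1322, 0.0758]
eef_rot: [[-0.168, -0.005, 0.986], [-0.986, -0.007, -0.168], [0.008, -1.0, -0.004]]
wrist_force: [-2.0, 0.1, 8.5]
finger_gap: 0.002
```

View pics/side2.png

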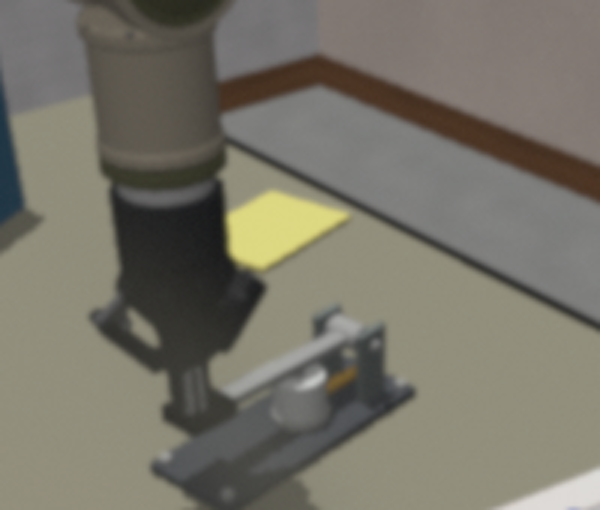

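The lever is low with the fingertips on the pad, but there has been no stop force yet. I'll press on in small steps.

```bash
for i in 1 2 3; do python3 -m handwheel '[[0,2.5,0,0,0]]' | egrep 'posi|force'; done
```

```text
position: [0.5345, 0.1321, 0.0732]
wrist_force: [-2.0, -0.1, 7.9]
position: [0.5344, 0.1321, 0.0707]
wrist_force: [-1.8, 0.3, 8.6]
position: [0.5343, 0.1321, 0.0683]
wrist_force: [-1.1, 0.9, 9.0]
```

```bash
python3 pic.py 3 side,180,140,110,90,6 top,160,120,110,120,5 wrist,100,100,400,320,2
```

```text
(no output)
```

View pics/side3.png

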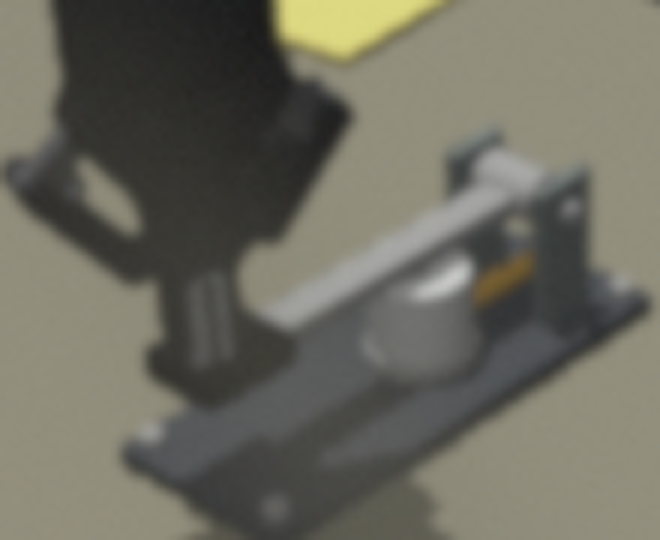

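View pics/wrist3.png

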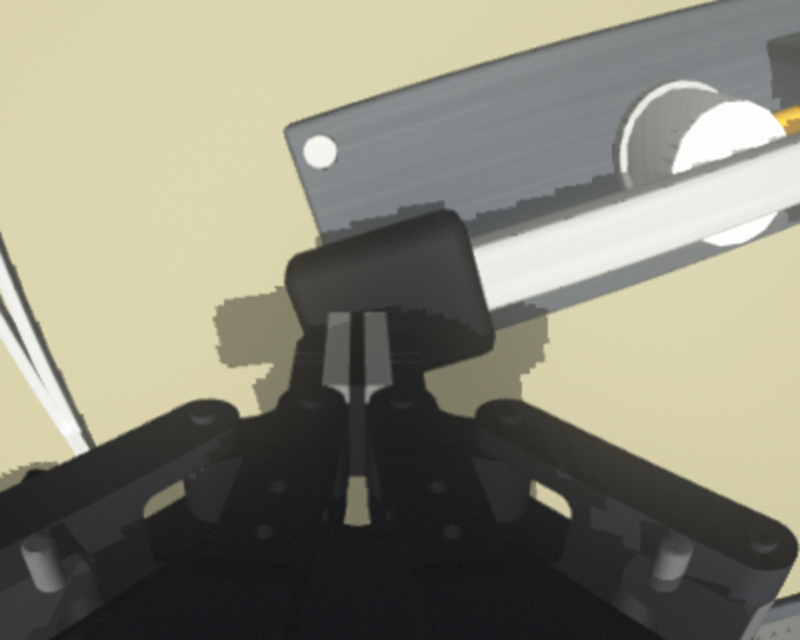

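View pics/top3.png

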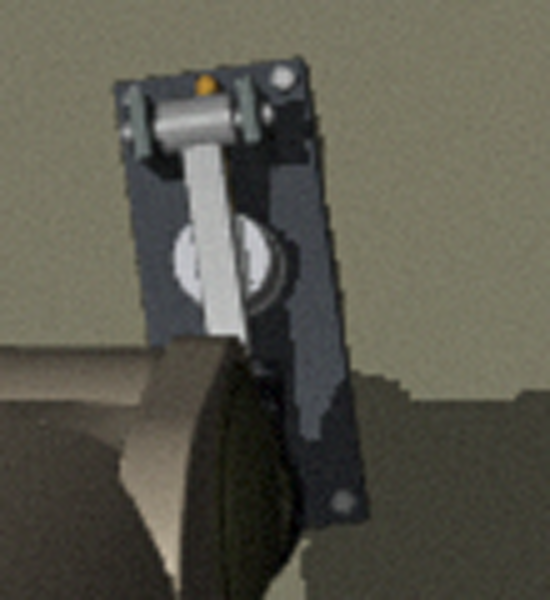

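```bash
python3 - <<'E'
from h import *
f=np.load("pics/side3.npz")
for z in (.03,.043,.053,.062,.07,.08,.09):
    p=f["R"]@np.array([.534,.132,z])+f["t"];p=f["mtx"]@p/p[2]; 
    q=f["R"]@np.array([.534+.012,.132,z])+f["t"];q=f["mtx"]@q/q[2]; print(z,((p[:2]-(180,140))*6).round())
E
```

```text
0.03 [219. 440.]
0.043 [215. 412.]
0.053 [213. 390.]
0.062 [211. 371.]
0.07 [209. 353.]
0.08 [206. 330.]
0.09 [203. 307.]
```

```bash
python3 - <<'E'
from h import *
f=np.load("pics/side3.npz"); t=np.load("pics/top3.npz")
def pr(f,X,o,k):
    p=f["R"]@X+f["t"];p=f["mtx"]@p/p[2]; return ((p[:2]-o)*k).round().tolist()
yaw=np.radians(8.4);u=np.array([np.cos(yaw),np.sin(yaw),0]);v=np.array([-u[1],u[0],0])
pad=np.array([.5604,.1372,0]); P=pad+.1442*u; P[2]=.06; print("pivot",P)
for phi in (.45,.15,.1,.05,0,-.05):
    a=-u*np.cos(phi)+np.array([0,0,np.sin(phi)]); n=u*np.sin(phi)+np.array([0,0,np.cos(phi)])
    c=P+.165*a+.010*n
    print(phi,"side corners FL,FR,RR top:",[pr(f,c+.023*s*a+.019*w*v,(180,140),6) for s,w in((1,1),(1,-1),(-1,-1))],"FR bot",pr(f,c+.023*a-.019*v-.016*n,(180,140),6),"topcam lever@120mm",pr(t,P+.12*a,(160,120),5))
E
```

```text
pivot [0.70305307 0.15826517 0.06      ]
0.45 side corners FL,FR,RR top: [[161.0, 136.0], [234.0, 171.0], [324.0, 175.0]] FR bot [223.0, 215.0] topcam lever@120mm [217.0, 361.0]
0.15 side corners FL,FR,RR top: [[136.0, 284.0], [207.0, 322.0], [301.0, 285.0]] FR bot [206.0, 362.0] topcam lever@120mm [234.0, 391.0]
0.1 side corners FL,FR,RR top: [[135.0, 308.0], [206.0, 346.0], [300.0, 303.0]] FR bot [207.0, 384.0] topcam lever@120mm [237.0, 393.0]
0.05 side corners FL,FR,RR top: [[136.0, 330.0], [206.0, 369.0], [299.0, 320.0]] FR bot [208.0, 406.0] topcam lever@120mm [239.0, 395.0]
0 side corners FL,FR,RR top: [[137.0, 352.0], [207.0, 391.0], [299.0, 336.0]] FR bot [211.0, 427.0] topcam lever@120mm [241.0, 396.0]
-0.05 side corners FL,FR,RR top: [[139.0, 374.0], [209.0, 412.0], [300.0, 353.0]] FR bot [214.0, 447.0] topcam lever@120mm [243.0, 397.0]
```

```bash
python3 - <<'E'
from h import *
from rig import telemetry
o=telemetry.get_obs();R=np.array(o["eef_rot"]);p=np.array(o["position"])
f=np.load("pics/wrist3.npz")
C=-f["R"].T@f["t"]; print("cam in tool mm",1000*R.T@(C-p),p)
def fray(px):
    d=np.array(px)-f["mtx"][:2,2]; r=np.linalg.norm(d); th=r/f["mtx"][0,0]
    return f["R"].T@np.array([*(d/r*np.sin(th)),np.cos(th)])
def fpr(X):
    c=f["R"]@X+f["t"]; th=np.arctan2(np.linalg.norm(c[:2]),c[2]); return ((f["mtx"][:2,2]+f["mtx"][0,0]*th*c[:2]/np.linalg.norm(c[:2])-100)*2).round()
for x in (-11,11):
  for y in (0,6,15,25): print(x,y,fpr(p+R@np.array([x,y,0])/1000))
yaw=np.radians(8.4);u=np.array([np.cos(yaw),np.sin(yaw),0]);v=np.array([-u[1],u[0],0])
pad=np.array([.5604,.1372,0]); P=pad+.1442*u; P[2]=.06
for phi in (.1,.05,0,-.05):
    a=-u*np.cos(phi)+np.array([0,0,np.sin(phi)]); n=u*np.sin(phi)+np.array([0,0,np.cos(phi)])
    c=P+.165*a+.010*n
    print(phi,c,"FL RL RR FR",[fpr(c+.023*s*a+.019*w*v).tolist() for s,w in((1,1),(-1,1),(-1,-1),(1,-1))])
E
```

```text
cam in tool mm [ -72.70332965 -144.81960073   -0.35653551] [0.53426229 0.13208199 0.06827774]
-11 0 [358. 296.]
-11 6 [358. 286.]
-11 15 [358. 273.]
-11 25 [358. 260.]
11 0 [358. 375.]
11 6 [358. 363.]
11 15 [358. 348.]
11 25 [358. 332.]
0.1 [0.54162623 0.13442773 0.08642256] FL RL RR FR [[260.0, 318.0], [465.0, 248.0], [505.0, 393.0], [320.0, 456.0]]
0.05 [0.54052156 0.13426461 0.07823407] FL RL RR FR [[261.0, 302.0], [456.0, 239.0], [495.0, 379.0], [317.0, 434.0]]
0 [0.53982314 0.13416147 0.07      ] FL RL RR FR [[263.0, 287.0], [449.0, 230.0], [487.0, 366.0], [316.0, 414.0]]
-0.05 [0.5395327  0.13411859 0.06174094] FL RL RR FR [[267.0, 273.0], [444.0, 222.0], [481.0, 353.0], [317.0, 395.0]]
```

```bash
python3 - <<'E'
from h import *
f=np.load("pics/side1.npz")
for z in (.147,.157,.167,.177,.187,.192):
    p=f["R"]@np.array([.5616,.1386,z])+f["t"];p=f["mtx"]@p/p[2]; print(z,((p[:2]-(150,60))*3).round())
import cv2
cv2.imwrite("pics/w1c.png",cv2.resize(f["color"][60:180,180:270,::-1],None,fx=5,fy=5,interpolation=cv2.INTER_CUBIC))
E
python3 pic.py 4 wrist,180,180,160,120,5
```

```text
0.147 [211. 309.]
0.157 [210. 297.]
0.167 [209. 284.]
0.177 [207. 272.]
0.187 [206. 259.]
0.192 [205. 252.]
```

View pics/w1c.png

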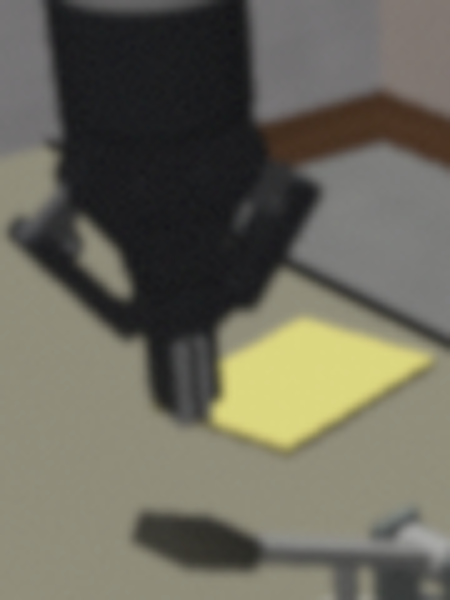

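View pics/wrist4.png

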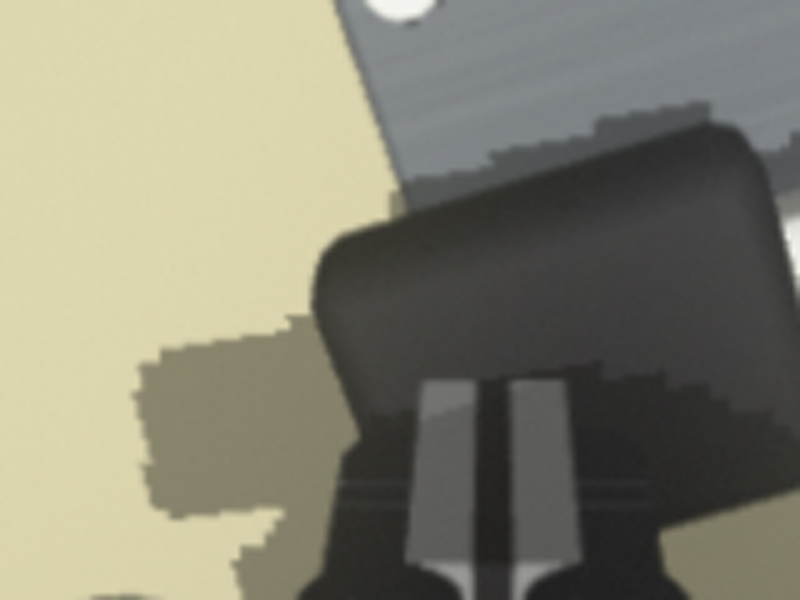

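The camera shows the closed tips only about 4 mm ahead of the reported TCP, not 25 mm, and the forces agree with that. The stop should then come at a TCP height of about 0.066, so I'll continue gently.

```bash
for i in 1 2 ; do python3 -m handwheel '[[0,2,0,0,0]]' | egrep 'posi|force'; done;  python3 -m handwheel '[[0,2,0,0,0]]' | egrep 'posi|force'
```

```text
position: [0.5342, 0.132, 0.0666]
wrist_force: [-0.6, -0.7, 9.3]
position: [0.5341, 0.132, 0.0648]
wrist_force: [-1.9, -0.3, 9.9]
position: [0.5341, 0.132, 0.063]
wrist_force: [-3.2, 0.2, 10.4]
```

```bash
python3 -m handwheel '[[0,2,0,0,0]]' | egrep 'posi|force';  python3 -m handwheel '[[0,2,0,0,0]]' | egrep 'posi|force'
```

```text
position: [0.5341, 0.132, 0.0612]
wrist_force: [-1.7, 0.1, 9.4]
position: [0.5341, 0.132, 0.0595]
wrist_force: [-3.8, -0.7, 23.5]
```

Force jumped to 23.5 N, so the lever is on its stop. I'll release it back to the top.

```bash
python3 -m handwheel '[[0,-6,0,0,0],[0,-16,1,0,0],[-1,-18,3,0,0],[-1,-18,4,0,0],[-2,-18,6,0,0],[-2,-22,6,0,0],[0,-15,0,0,0],[0,0,0,0,0]]'; python3 pic.py 5 side,150,60,200,170,3; python3 st.py '[.555,.137,.16]'
```

```text
time: 6.7
position: [0.5594, 0.1356, 0.1765]
eef_rot: [[-0.17, 0.01, 0.985], [-0.985, -0.0, -0.17], [-0.001, -1.0, 0.01]]
wrist_force: [0.4, 0.5, -0.5]
finger_gap: -0.002
[-0.7 15.5 -4.2] zyaw -9.794062865693965 xdiry [[-0.17, 0.009, 0.985], [-0.985, -0.001, -0.17], [-0.001, -1.0, 0.009]] [-33.   29.   19.7 115.8 -15.4  37.2 -13.2]
```

View pics/side5.png

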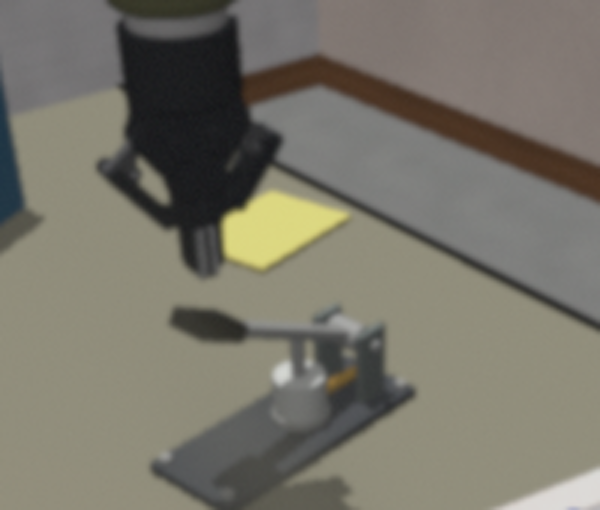

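```bash
python3 -m handwheel '[[0,15,-4,0,0],[0,15,-3,0,0],[0,14,-4,0,0],[0.5,14,-4,0,0],[0,14,-3,0,0],[0,13,-2,0,0],[0,12,-2,0,0],[0,6,0,0,0]]'; python3 st.py '[.535,.132,.06]'
```

```text
time: 7.55
position: [0.5342, 0.1353, 0.0632]
eef_rot: [[-0.172, 0.006, 0.985], [-0.985, -0.004, -0.172], [0.003, -1.0, 0.007]]
wrist_force: [-1.1, 1.9, 9.2]
finger_gap: 0.004
[3.1 3.2 1.4] zyaw -9.930218432256412 xdiry [[-0.172, 0.006, 0.985], [-0.985, -0.004, -0.172], [0.003, -1.0, 0.007]] [-29.1  37.4  12.9 122.6 -20.6  21.7  -9.4]
```

```bash
for i in 1 2; do python3 -m handwheel '[[0,2,0,0,0]]' | egrep 'posi|force';done;  python3 -m handwheel '[[0,1.5,0,0,0]]' | egrep 'posi|force'
```

```text
position: [0.5341, 0.1353, 0.06]
wrist_force: [-0.2, 0.6, 11.0]
position: [0.5342, 0.1354, 0.0582]
wrist_force: [-7.2, -0.6, 50.4]
position: [0.5343, 0.1353, 0.0581]
wrist_force: [-9.0, 0.2, 53.1]
```

```bash
python3 -m handwheel '[[0,-6,0,0,0],[0,-16,1,0,0],[0,-18,3,0,0],[-1,-18,4,0,0],[-1,-18,6,0,0],[-2,-22,6,0,0],[0,-15,0,0,0],[0,0,0,0,0]]'; python3 pic.py 6 side,150,60,200,170,3; python3 st.py '[.555,.137,.16]'
```

```text
time: 8.65
position: [0.5566, 0.1381, 0.1711]
eef_rot: [[-0.173, 0.014, 0.985], [-0.985, 0.001, -0.173], [-0.004, -1.0, 0.014]]
wrist_force: [0.2, -0.1, -0.8]
finger_gap: -0.004
[ 1.3 10.1 -0.9] zyaw -9.932896121308081 xdiry [[-0.172, 0.013, 0.985], [-0.985, 0.001, -0.172], [-0.003, -1.0, 0.012]] [-33.3  29.2  19.6 116.5 -15.9  36.  -13.1]
```

View pics/side6.png

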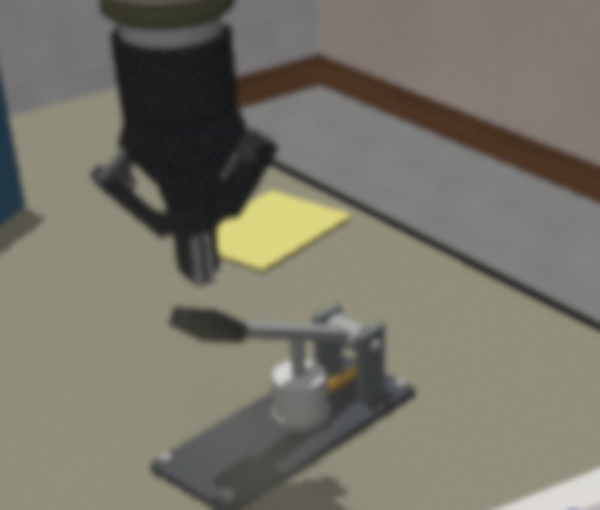

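The lever is back up after stroke 2. Stroke 3 follows.

```bash
python3 -m handwheel '[[0,15,-3,0,0],[0,14,-3,0,0],[0,14,-4,0,0],[0.5,14,-3,0,0],[0,14,-3,0,0],[0,12,-2,0,0],[0,10,-2,0,0],[0,5,0,0,0]]'; python3 st.py '[.535,.132,.06]'
```

```text
time: 9.5
position: [0.5337, 0.1375, 0.0599]
eef_rot: [[-0.175, 0.009, 0.985], [-0.985, -0.004, -0.175], [0.002, -1.0, 0.01]]
wrist_force: [-0.7, 1.3, 11.7]
finger_gap: -0.004
[ 5.2 -0.1  2.2] zyaw -10.068569805548936 xdiry [[-0.175, 0.009, 0.985], [-0.985, -0.004, -0.175], [0.002, -1.0, 0.01]] [-29.3  37.7  12.8 122.8 -21.1  21.   -9.4]
```

```bash
python3 -m handwheel '[[0,1,0,0,0]]' | egrep 'posi|force';  python3 -m handwheel '[[0,0.8,0,0,0]]' | egrep 'posi|force'
```

```text
position: [0.5338, 0.1375, 0.0585]
wrist_force: [-5.4, 0.7, 44.0]
position: [0.5339, 0.1375, 0.0584]
wrist_force: [-6.0, -0.6, 46.0]
```

```bash
python3 -m handwheel '[[0,-6,0,0,0],[0,-16,1,0,0],[0,-18,3,0,0],[-1,-20,4,0,0],[-1,-25,6,0,0],[0,-40,6,0,0],[0,-40,0,0,0.3],[0,-10,0,0,1]]'; python3 pic.py 7 side,150,60,200,170,3; python3 st.py '[.582,-.2218,.22]'
```

```text
time: 10.5
position: [0.5527, 0.1374, 0.2299]
eef_rot: [[-0.175, 0.009, 0.985], [-0.985, -0.003, -0.175], [0.002, -1.0, 0.009]]
wrist_force: [-0.2, -0.7, -0.3]
finger_gap: 0.336
[348.6  11.   91.8] zyaw -10.066120386225943 xdiry [[-0.175, 0.008, 0.985], [-0.985, -0.003, -0.175], [0.002, -1.0, 0.009]] [-36.1  24.8  22.9 113.7 -13.2  43.6 -15.6]
```

View pics/side7.png

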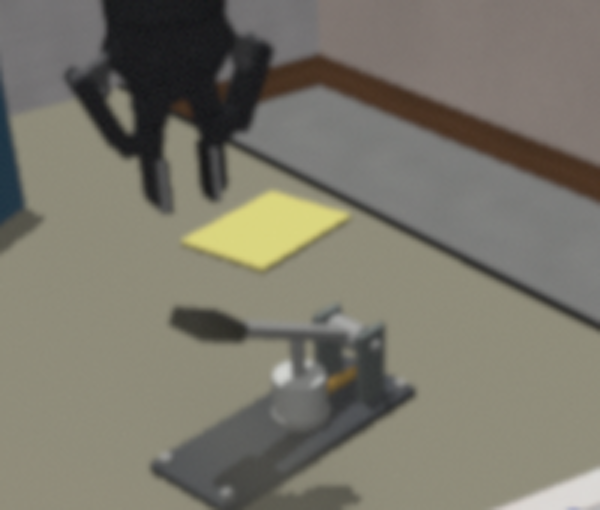

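Three strokes are done and the lever is up. Now I'll move over the handle.

```bash
python3 -m handwheel '[[40,0,10,0,1],[44,0,11,0,1],[44,0,12,0,1],[44,0,12,0,1],[44,0,12,0,1],[44,0,12,0,1],[40,0,11,0,1],[10,0,3,0,1]]'; python3 st.py '[.582,-.2218,.21]'
```

```text
time: 11.35
position: [0.575, -0.1866, 0.2104]
eef_rot: [[-0.163, -0.014, 0.987], [-0.987, -0.001, -0.163], [0.003, -1.0, -0.014]]
wrist_force: [-0.1, 0.0, -0.3]
finger_gap: 0.997
[33.6  0.3 12.6] zyaw -9.362351899558405 xdiry [[-0.163, -0.014, 0.987], [-0.987, -0.001, -0.163], [0.003, -1.0, -0.014]] [ -2.3  28.9  21.8 109.5 -14.3  45.1  17.9]
```

```bash
python3 -m handwheel '[[33,0,12,0,1],[0,0,0,0,1]]'; python3 st.py '[.582,-.2218,.19]'; python3 pic.py 8 side,280,100,190,180,4 wrist,0,0,560,420,1
```

```text
time: 11.55
position: [0.5793, -0.2235, 0.205]
eef_rot: [[-0.165, -0.021, 0.986], [-0.986, 0.001, -0.166], [0.003, -1.0, -0.02]]
wrist_force: [-0.1, -0.2, 0.6]
finger_gap: 0.999
[-2.2 15.   2.7] zyaw -9.528767461137926 xdiry [[-0.165, -0.021, 0.986], [-0.986, 0.001, -0.166], [0.003, -1.0, -0.02]] [  1.3  30.5  21.6 107.4 -14.5  46.   21. ]
```

View pics/side8.png

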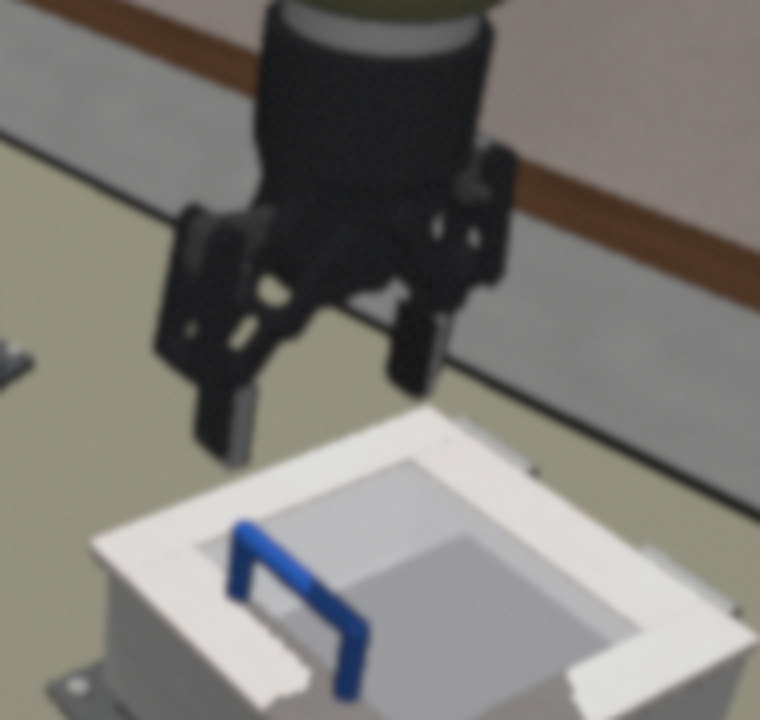

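View pics/wrist8.png

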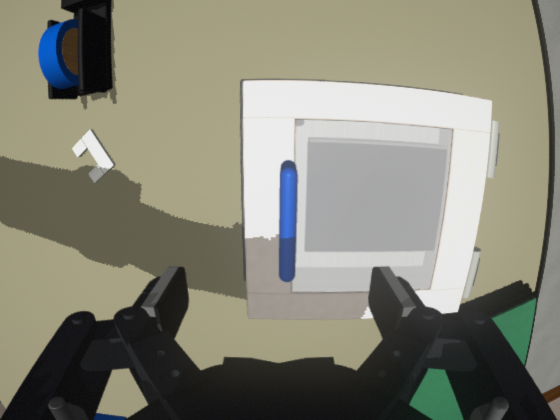

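```bash
python3 - <<'E'
from h import *
f=np.load("pics/side8.npz")
def pr(X):
    p=f["R"]@X+f["t"];p=f["mtx"]@p/p[2]; return (p[:2]-(280,100))*4
p=np.array([.5793,-.2235,.205])
R=np.array([[-0.165, -0.021, 0.986], [-0.986, 0.001, -0.166], [0.003, -1.0, -0.02]])
for y in(-25,-10,0,10,25): print(y,[pr(p+R@np.array([x,y,z])/1000).round().tolist() for z in(-43,43) for x in (-11,11)])
print(pr(np.array([.582,-.222,.143])))
E
```

```text
-25 [[217.0, 418.0], [254.0, 448.0], [390.0, 356.0], [429.0, 382.0]]
-10 [[213.0, 451.0], [249.0, 481.0], [384.0, 388.0], [423.0, 414.0]]
0 [[211.0, 472.0], [247.0, 503.0], [381.0, 408.0], [419.0, 435.0]]
10 [[208.0, 493.0], [244.0, 524.0], [377.0, 429.0], [415.0, 456.0]]
25 [[205.0, 524.0], [240.0, 555.0], [372.0, 459.0], [409.0, 486.0]]
[301.46417826 570.69455775]
```

```bash
python3 -m handwheel '[[-2,15,3,0,1],[0,20,0,0,1],[0,20,0,0,1],[0,10,0,0,1],[0,0,0,0,1]]'; python3 st.py '[.582,-.2218,.114]'; python3 pic.py 9 side,280,100,190,180,4 wrist,100,100,400,320,2
```

```text
time: 12.15
position: [0.5804, -0.2069, 0.1311]
eef_rot: [[-0.152, -0.027, 0.988], [-0.988, 0.009, -0.152], [-0.005, -1.0, -0.029]]
wrist_force: [-0.3, 0.4, -0.4]
finger_gap: 1.001
[14.6 16.9  4.3] zyaw -8.740353337743622 xdiry [[-0.152, -0.027, 0.988], [-0.988, 0.009, -0.152], [-0.005, -1.0, -0.029]] [  2.3  35.6  18.4 110.7 -17.4  38.1  22.9]
```

View pics/side9.png

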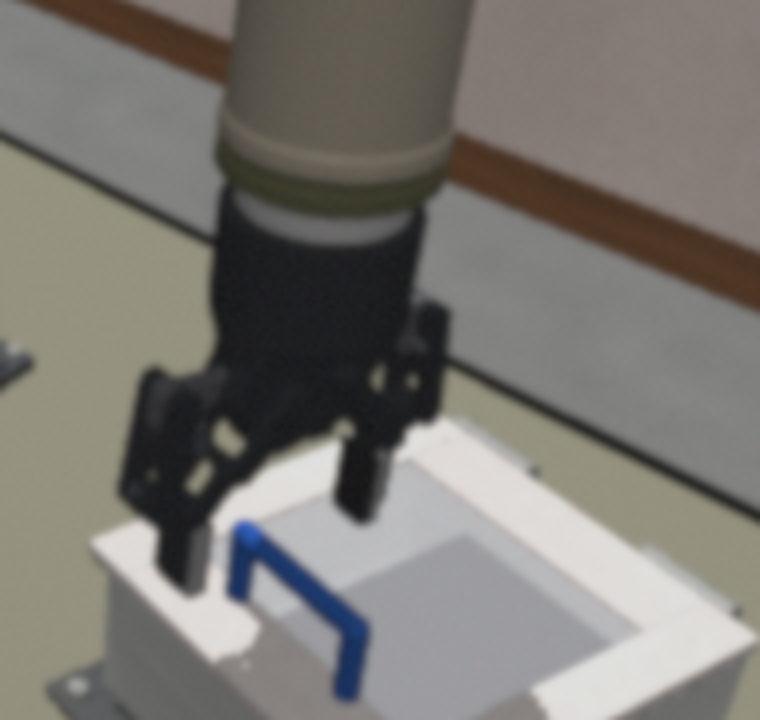

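View pics/wrist9.png

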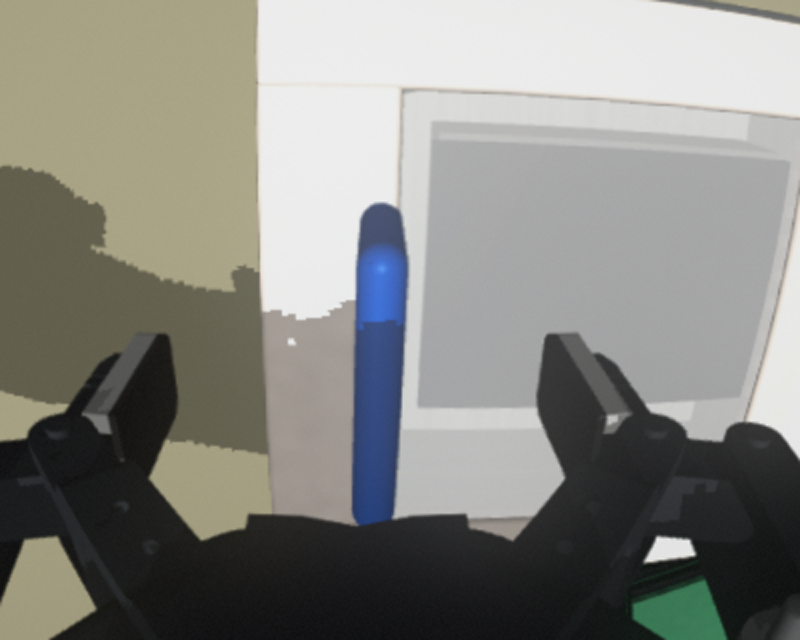

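```bash
python3 -m handwheel '[[13,4,4,0.014,1],[3,4,1,0,1],[0,2,0,0,1]]'; python3 st.py '[.582,-.2218,.114]'
```

```text
time: 12.55
position: [0.5851, -0.226, 0.1241]
eef_rot: [[-0.167, -0.021, 0.986], [-0.986, 0.007, -0.167], [-0.003, -1.0, -0.022]]
wrist_force: [-0.9, 0.5, 0.3]
finger_gap: 0.996
[-3.6 10.2 -3.5] zyaw -9.625172071124677 xdiry [[-0.167, -0.021, 0.986], [-0.986, 0.007, -0.167], [-0.003, -1.0, -0.022]] [  4.1  36.6  18.3 109.8 -17.8  37.7  23.8]
```

```bash
python3 -m handwheel '[[-3,5,-3,0,1],[0,4,0,0,1],[0,1,0,0,1]]'; python3 st.py '[.582,-.2218,.114]';  python3 pic.py 10 side,280,100,190,180,4 wrist,100,100,400,320,2
```

```text
time: 12.85
position: [0.5821, -0.2229, 0.1138]
eef_rot: [[-0.168, -0.021, 0.985], [-0.986, 0.007, -0.168], [-0.003, -1.0, -0.021]]
wrist_force: [-0.0, 0.1, -0.0]
finger_gap: 0.996
[-1.  -0.2 -0.3] zyaw -9.693626423045524 xdiry [[-0.168, -0.021, 0.985], [-0.986, 0.007, -0.168], [-0.003, -1.0, -0.021]] [  4.2  37.1  17.8 110.7 -18.2  36.2  24. ]
```

View pics/side10.png

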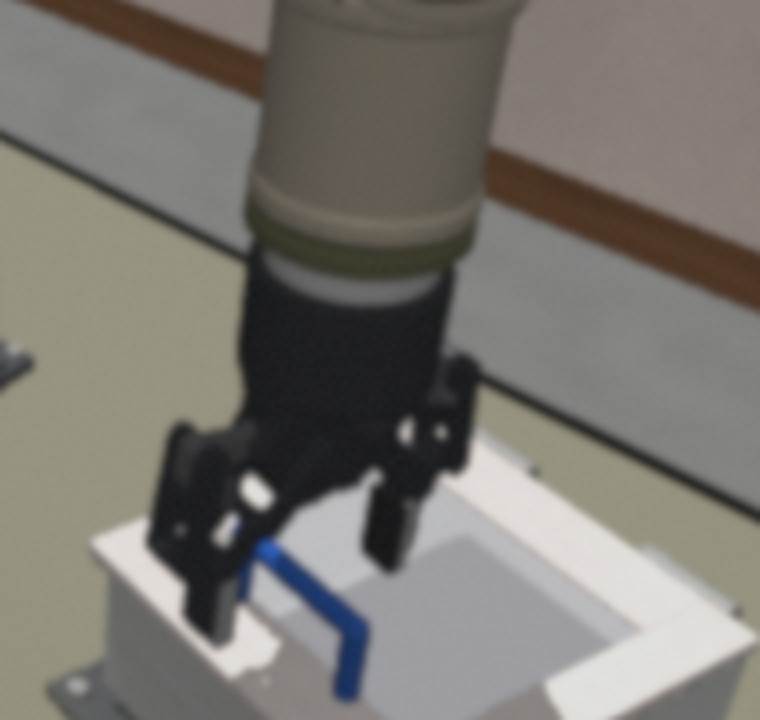

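View pics/wrist10.png

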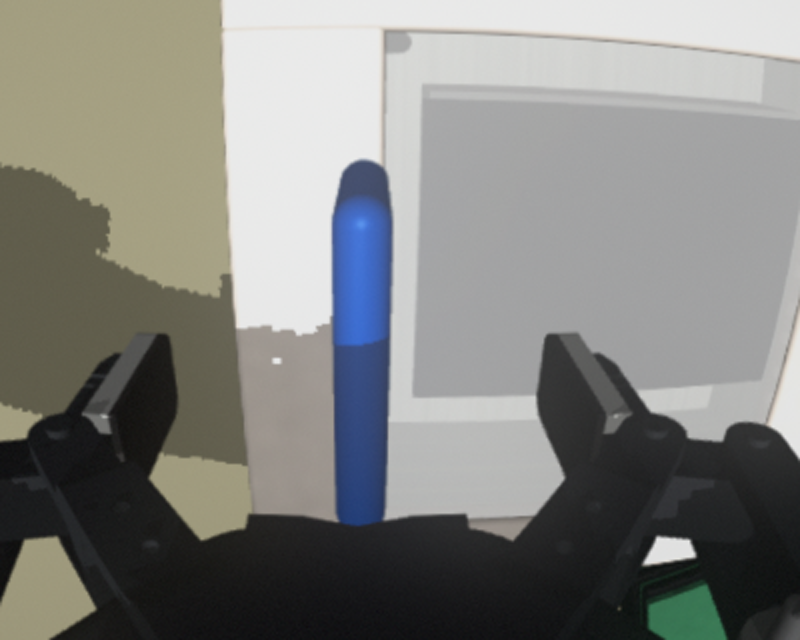

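The bar sits midway between the fingers in the wrist view (column 362 against 358). I'll close on it.

```bash
python3 -m handwheel '[[0,0,0,0,0],[0,0,0,0,0],[0,0,0,0,0],[0,0,0,0,0],[0,0,0,0,0],[0,0,0,0,0]]'; python3 st.py '[.582,-.2218,.114]';  python3 pic.py 11 side,300,180,140,120,5 wrist,100,100,400,320,2
```

```text
time: 13.55
position: [0.5831, -0.2227, 0.1146]
eef_rot: [[-0.168, -0.019, 0.986], [-0.986, 0.007, -0.168], [-0.003, -1.0, -0.02]]
wrist_force: [1.3, -0.6, -0.3]
finger_gap: 0.12
[-0.7  0.6 -1.2] zyaw -9.652983931295141 xdiry [[-0.168, -0.019, 0.986], [-0.986, 0.007, -0.168], [-0.003, -1.0, -0.02]] [  4.1  37.1  17.8 110.6 -18.2  36.2  23.9]
```

View pics/side11.png

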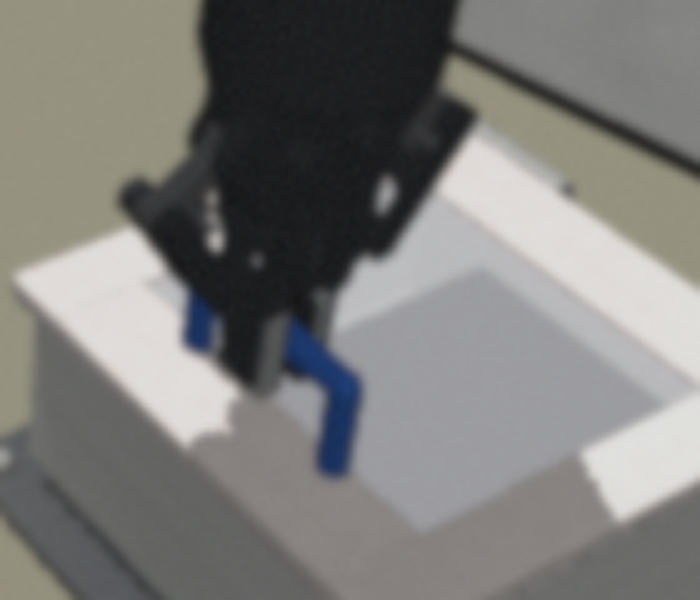

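View pics/wrist11.png

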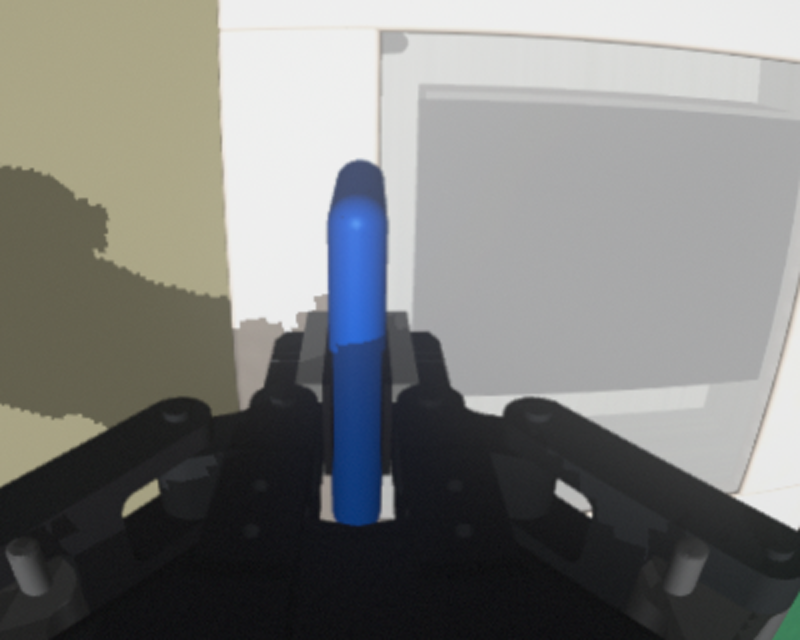

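```bash
for i in 1 2 3 ; do python3 -m handwheel '[[0,-1.5,0.3,0,0]]'| egrep 'posi|force|gap'; done
```

```text
position: [0.5833, -0.2227, 0.1156]
wrist_force: [2.4, -2.0, -11.1]
finger_gap: 0.118
position: [0.5835, -0.2227, 0.1163]
wrist_force: [5.3, -2.4, -17.1]
finger_gap: 0.115
position: [0.5835, -0.2227, 0.1166]
wrist_force: [5.6, -2.9, -19.1]
finger_gap: 0.117
```

```bash
for i in 1 2 3 ; do python3 -m handwheel '[[0,-2,0.3,0,0]]'| egrep 'posi|force|gap'; done
```

```text
position: [0.5836, -0.2228, 0.1172]
wrist_force: [6.3, -3.3, -20.7]
finger_gap: 0.12
position: [0.5837, -0.2228, 0.1177]
wrist_force: [6.6, -2.3, -19.4]
finger_gap: 0.123
position: [0.5839, -0.2229, 0.1183]
wrist_force: [4.8, -2.7, -17.6]
finger_gap: 0.119
```

Past the peak and falling, so I'm continuing in small steps.

```bash
for i in 1 2 3 4; do python3 -m handwheel '[[0,-1.7,0.4,0,0]]'| egrep 'posi|force|gap'; done
```

```text
position: [0.584, -0.2228, 0.1188]
wrist_force: [4.4, -2.5, -16.8]
finger_gap: 0.121
position: [0.5841, -0.2229, 0.1193]
wrist_force: [4.7, -2.3, -14.9]
finger_gap: 0.118
position: [0.5843, -0.223, 0.1203]
wrist_force: [4.0, -2.4, -13.0]
finger_gap: 0.121
position: [0.5848, -0.223, 0.1217]
wrist_force: [3.9, -2.6, -11.1]
finger_gap: 0.12
```

```bash
for i in 1 2 3 4; do python3 -m handwheel '[[0,-1.7,0.5,0,0]]'| egrep 'posi|force|gap'; done; python3 st.py '[.588,-.2236,.131]'
```

```text
position: [0.5853, -0.2231, 0.1236]
wrist_force: [2.6, -1.7, -8.8]
finger_gap: 0.116
position: [0.586, -0.2232, 0.1256]
wrist_force: [4.3, -1.9, -9.2]
finger_gap: 0.115
position: [0.5866, -0.2234, 0.1277]
wrist_force: [3.9, -2.4, -10.2]
finger_gap: 0.119
position: [0.5873, -0.2234, 0.1297]
wrist_force: [5.7, -2.0, -12.2]
finger_gap: 0.116
[ 0.  -1.3  0.7] zyaw -9.623009072518292 xdiry [[-0.167, -0.029, 0.985], [-0.986, 0.005, -0.167], [-0.0, -1.0, -0.03]] [  3.3  36.4  18.8 109.2 -17.3  38.9  23. ]
```

```bash
python3 -m handwheel '[[0,0,0.8,0,0],[0,0,0,0,0]]'; python3 pic.py 12 side,290,180,190,150,4 wrist,100,100,400,320,2
```

```text
time: 15.25
position: [0.5874, -0.2235, 0.1301]
eef_rot: [[-0.167, -0.03, 0.985], [-0.986, 0.006, -0.167], [-0.0, -1.0, -0.031]]
wrist_force: [4.5, -1.6, -11.4]
finger_gap: 0.12
```

View pics/side12.png

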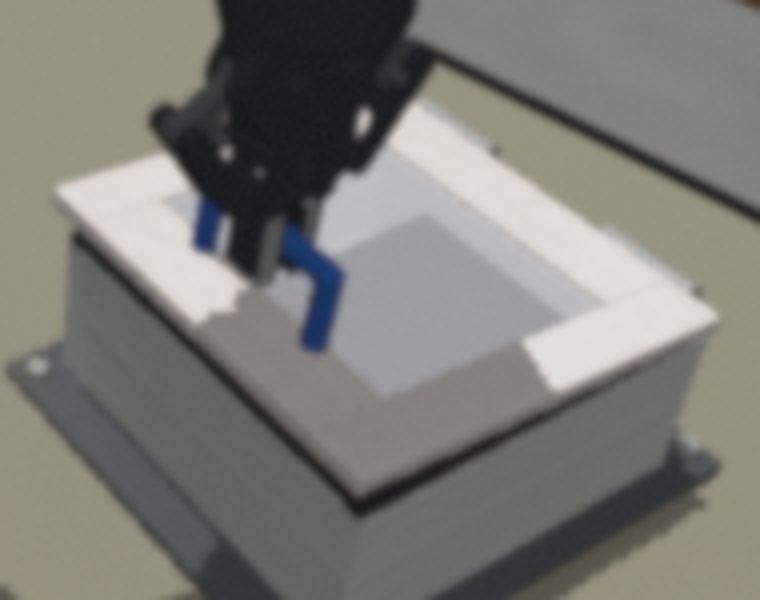

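View pics/wrist12.png

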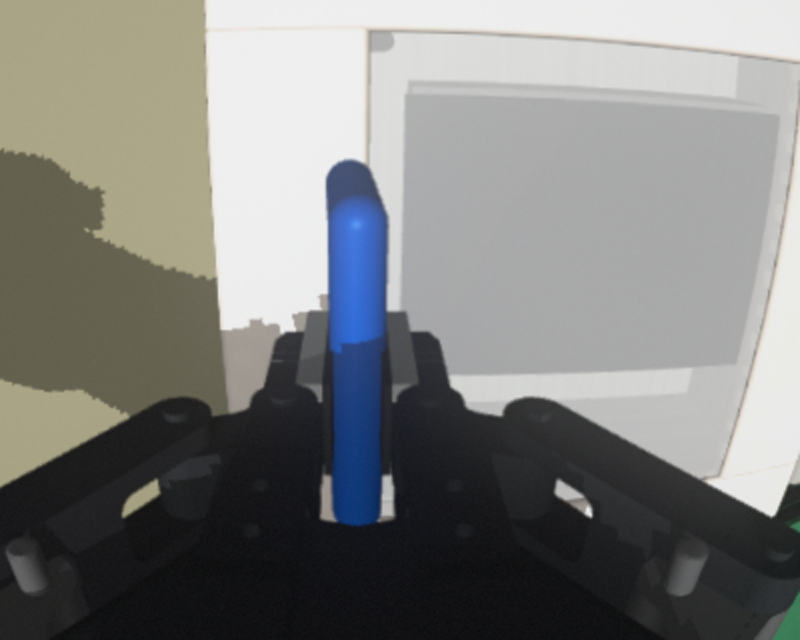

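```bash
python3 - <<'E'
from h import *
import cv2
a=np.load("pics/side0.npz")["color"];b=np.load("pics/side12.npz")["color"];f=np.load("pics/side12.npz")
A=[np.hstack([cv2.resize(i[y:y+45,x:x+50,::-1],None,fx=8,fy=8,interpolation=cv2.INTER_CUBIC) for i in(a,b)]) for x,y in((295,215),(355,290))]
cv2.imwrite("pics/cmp.png",cv2.resize(np.vstack(A),(800,720))[:600] if 0 else cv2.resize(np.vstack(A),(660,594)))
y=np.radians(-9.6);u=np.array([np.cos(y),np.sin(y),0]);v=np.array([-u[1],u[0],0])
H=np.array([.6505,-.2343,0])+.105*u;H[2]=.092
for th in (0,.07,.08,.095,.11):
    r=-u*np.cos(th)+np.array([0,0,np.sin(th)]);n=u*np.sin(th)+np.array([0,0,np.cos(th)])
    out=[]
    for w,o in((1,(295,215)),(-1,(355,290))):
        for h in (0,.01):
            p=f["R"]@(H+.21*r+w*.103*v+h*n)+f["t"];p=f["mtx"]@p/p[2];out.append(((p[:2]-o)*6.6).round().tolist())
    print(th,out)
E
```

```text
0 [[46.0, 162.0], [47.0, 135.0], [152.0, 162.0], [158.0, 132.0]]
0.07 [[49.0, 121.0], [52.0, 92.0], [162.0, 118.0], [171.0, 86.0]]
0.08 [[50.0, 115.0], [53.0, 86.0], [164.0, 111.0], [173.0, 80.0]]
0.095 [[51.0, 106.0], [55.0, 77.0], [167.0, 101.0], [176.0, 69.0]]
0.11 [[52.0, 97.0], [57.0, 67.0], [170.0, 91.0], [180.0, 59.0]]
```

View pics/cmp.png

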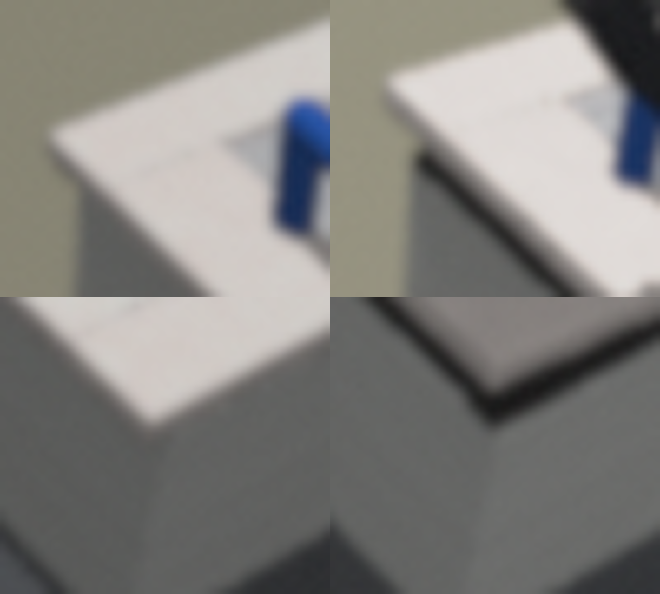

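The lid's left front corner rose from row 135 to 80, which gives about 0.09 rad. A small further rise, then hold.

```bash
python3 -m handwheel '[[0,-0.9,0.2,0,0]]'| egrep 'posi|force|gap';python3 -m handwheel '[[0,0,0,0,0],[0,0,0,0,0]]'| egrep 'posi|force|gap'
```

```text
position: [0.5876, -0.2235, 0.1308]
wrist_force: [4.3, -1.3, -11.6]
finger_gap: 0.119
position: [0.5877, -0.2235, 0.1309]
wrist_force: [2.9, -1.7, -9.8]
finger_gap: 0.115
```

```bash
for i in 1 2; do python3 -m handwheel '[[0,0,0,0,0],[0,0,0,0,0],[0,0,0,0,0],[0,0,0,0,0],[0,0,0,0,0],[0,0,0,0,0],[0,0,0,0,0],[0,0,0,0,0]]'| egrep 'time|posi|force|gap';done; python3 - <<'E'
from rig import viewer
import cv2,numpy as np
f=viewer.grab_frame("side");np.savez("pics/side13.npz",**f);b=f["color"]
cv2.imwrite("pics/side13.png",cv2.resize(b[180:330,290:480,::-1],None,fx=4,fy=4,interpolation=cv2.INTER_CUBIC))
A=[cv2.resize(b[y:y+45,x:x+50,::-1],None,fx=6.6,fy=6.6,interpolation=cv2.INTER_CUBIC) for x,y in((295,215),(355,290))]
cv2.imwrite("pics/cmp13.png",np.hstack(A)); cv2.imwrite("pics/top13.png",viewer.grab_frame("top")["color"][:,:,::-1])
E
```

```text
time: 16.45
position: [0.5877, -0.2235, 0.1309]
wrist_force: [4.2, -1.1, -9.0]
finger_gap: 0.115
time: 17.25
position: [0.5877, -0.2235, 0.1309]
wrist_force: [2.7, -2.1, -9.4]
finger_gap: 0.115
```

View pics/cmp13.png

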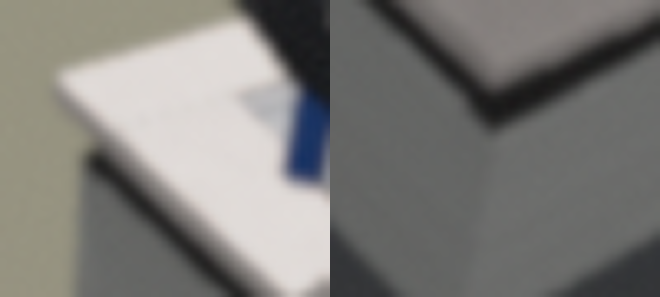

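View pics/top13.png

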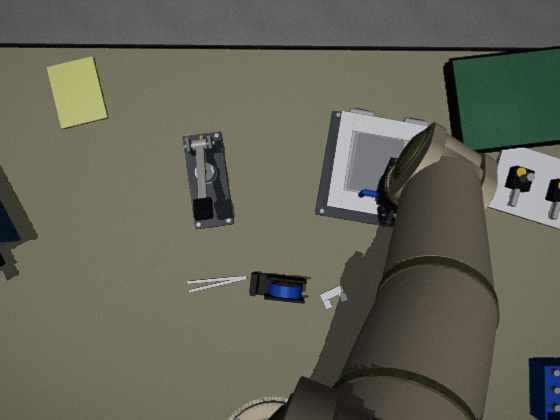

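The left front corner is now at (57,77), against a prediction of (55,77) for 0.095 rad. The pose held steady for more than 1.6 s and the bystanders are where they were, so I'm handing in.

```bash
python3 -c "
from rig import env; print(env.sign_off())"
```

```text
the job is handed in; nothing more can be done
None
```

I pumped the lever three times, then lifted the lid by its blue handle and handed the job in at about 17 s. The arm was still holding the lid about 20 mm ajar.

**Pump:** each stroke ended at the stop, shown by the force jumping from about 10 N to 24, 53 and 46 N. Pictures after each stroke show the lever fully up again.

**Lid:** it broke free at about 21 N in steps of about 2 mm or less, with no fling. It then held still for more than 1.6 s: the TCP stayed at z = 0.1309 m, and the side picture gives about 0.095 rad. The last top picture shows the tweezers, gauge and dispenser where they started.

**Checks that disagreed:**
- **Fingertips:** the camera and the contact forces put the closed tips level with the reported TCP, within about 5 mm, instead of 25 mm ahead. I used the measured value.
- **Stop force:** on strokes 2 and 3 the fingertips pressed the pad at the stop with more than 40 N. I took that limit to cover only the arm and the gripper's body, not the fingertips.
- **Holding force:** the wrist reads about 9 N down while holding, against the expected 3 to 4 N. I think this is preload in the grip, but I did not confirm it.

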